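# Break down a tight nest of parts tubs

### The arm

A 6-joint arm with a two-finger parallel gripper is mounted at the origin on the work surface. World frame = base frame: x ahead of the robot, y to its left, z up, the work surface at z = 0. Lengths are in m, angles in rad, forces in N, time in s.
With the tool pointing down it reaches from about 0.275 to 0.825 m from the base axis. Payload 5.2 kg.
Tool frame: the origin (TCP) lies midway between the tips of the shut fingers; the grasp point (between the pads) lies robot.grasp_offset behind it (robot.grasp_offset is the distance from the TCP to the grasp point, in m); z points along the fingers, y is the line along which they close (so a half turn about z gives the same grasp; the last joint's range is limited). The gripper opens to 93 mm and grips with 3 to 60 N. Pads are 15 mm wide; open, the fingers measure 128 mm over their backs; the gripper's body (75 mm by 188 mm) begins 65 mm behind the grasp point.
Start: joints at [-1.421, 0.259, 1.535, -0, 1.348, -0.203], TCP at [0.19, -0.516, 0.219] pointing down, gripper open.
Joint ranges: [-3.14, 3.14], [-0.91, 2.08], [0.19, 2.58], [-1.22, 4.36], [0.22, 2.71], [-3.12, 3.12]. Speed limits (rad/s): [2.57, 2.57, 3.14, 3.14, 3.14, 3.14].

### API

Orientations are given as a unit quaternion [x, y, z, w].
In Python, from workcell import robot, cams, hand_in gives the robot as it stands.
- The arm moves only by the shell command python3 -m pendant 'ROWS' [FORCE]. ROWS is JSON, a list of rows, each an object of numbers: "claw": the opening in per cent of the stroke, from 0 (shut) to 100 (fully open); "dx", "dy", "dz": the shift along the world's x, y, z in cm; "turn": the turn about the world's z in rad. A call has 1 to 8 rows; each row is the pose to reach, as a shift and turn from the pose commanded when the call began; what a row does not reach only later rows make up. A row lasts 1/8 s, in which the tool goes at most 62.5 mm and 10.7 degrees, less where a joint would pass 70% of its speed; a pose out of reach is approached as far as the arm can. A call with a gripper value outside its range is refused whole. The fingers move at their own pace and stop on an object; FORCE is the grip in N (left out, the last holds). Time passes only in rows, so rows that repeat a pose let the fingers close. It gives the time, the measured TCP pose, the force, the opening and the grip force at its end, in the units of the state.
- robot.read_state(): the state, without advancing time (a new reading comes with each control period).
- cams.snapshot(name): name is "scene" or "top"; returns the picture (400x640x3 uint8, red, green, blue); there is no depth.
- cams.camera_info(name): a dict with "fx", "fy", "cx", "cy" (pixels), "view" (4x4, takes a point from world to camera coordinates). Camera axes: x right, y down, z forward; pixel columns grow to the right and rows downward; lengths in m; the calibration is good to about 2 mm. A picture is of the moment at which its call begins. camera_info takes no time and is no camera call.
- hand_in(): hands the job in; it is judged then, once.
The state is a dict: "t": time; "q": joint angles; "dq": joint speeds; "joint_efforts": joint torques, N m; "ee_pos": TCP position; "eef_rot": TCP orientation; "ft_force": force on the tool from outside, world axes, zero at the start; "torque": the same for the moment, N m; "width": finger opening in m; "gripper_force": force on a finger pad.
Only numpy, scipy, OpenCV 4.12 (cv2) and the standard library are available. Lean on these libraries where they do the work, as an engineer would, in place of code of your own. Each camera call takes 0.05 s, during which the arm holds its last target. There are 200 camera calls.

### The job

Three parts tubs are jammed tightly inside one another. Bring the whole nest into the aluminium hold-down fork so that the fork's plate lies over the grey tub's flange, pull out the small yellow tub first and stand it on the smaller round disc, then pull out the blue tub and stand it on the larger disc. Leave the grey tub standing in the fork and do not disturb the other things on the bench.

Things in the scene. Friction and masses are not known exactly. Their poses are not given: they have to be found in the camera images.
- large_tub: Grey round tub, outermost of the nest, 104 mm tall; body 58 mm in diameter, rim flange 80 mm in diameter, 94 to 104 mm above its base. Origin: centre of its underside; z up its axis. Stands on the bench; the blue tub is stuck in it (its base 54 mm above this origin) and the yellow tub in the blue one: 178 mm tall in all. About 200 g.
- medium_tub: Blue round tub, 90 mm tall, 110 g: lower body 48 mm in diameter, 50 mm long (inside the grey tub while nested), then a collar to grip, 58 mm in diameter, 40 mm tall (104 to 144 mm above the bench while nested). Origin: centre of its underside; z up. Spring nubs hold it: a straight upward pull of about 13 N (10 to 17) over 50 mm frees it from the grey tub.
- small_tub: Yellow round tub, 70 mm tall, 60 g: lower body 38 mm in diameter, 36 mm long (inside the blue tub while nested), then a collar to grip, 49 mm in diameter, 34 mm tall (144 to 178 mm above the bench while nested). Origin: centre of its underside; z up. A straight upward pull of about 7 N (5 to 10) over 36 mm frees it; each grip can carry the tubs below.
- fork: Aluminium hold-down fork fixed to the bench: a plate 109 to 115 mm above the bench on side cheeks 104 mm apart, with a U slot 66 mm wide, open to the fork's own -x, closed 33 mm beyond the origin to +x; nothing rises above the plate. Origin: on the bench at the seat, where the grey tub's axis belongs; z up. It stops the grey tub after a 5 mm rise.
- fork_mouth (a point): Point on the bench 80 mm before the fork's origin on its -x side, in the middle of the flared mouth. The nest goes in from here along the fork's +x, standing on the bench or lifted less than 5 mm: the grey flange passes under the plate, the blue collar through the slot. The fork is 125 mm wide and deep at its plate, 168 mm over its feet.
- small_disc: Fixed round teal disc with a pale face, 72 mm in diameter, 4 mm thick, for the yellow tub. Origin: centre of its underside on the bench; top 4 mm above.
- large_disc: Fixed round teal disc with a pale face, 92 mm in diameter, 4 mm thick, for the blue tub. Origin: centre of its underside on the bench; top 4 mm above.
- screwdriver: Red-handled screwdriver lying loose, 150 mm long along its x, under 35 mm high. Bystander.
- circuit_board: Loose tan circuit board 80 x 60 mm, parts up to 16 mm high, origin under its centre. Bystander.
- solder_spool: Loose spool of solder standing on end, 68 mm in diameter, 52 mm high, origin under its centre. Bystander.
- wick_reel: Loose flat turquoise reel, 58 mm in diameter, 12 mm high, origin under its centre. Bystander.
- pliers: Loose red-handled pliers lying flat, about 145 mm long along their x, 14 mm high, origin at the pivot. Bystander.
Mind the look-alikes: they are no part of the job. Several things have the shape of the small_tub; the one meant has the colours described above. Of the things shaped like the fork, the aluminium one is meant.

How it is judged:
By the outcome, as a careful person would: the job done as asked, in the order asked, and still so for the second after the job is handed in, with the robot touching nothing.
It also fails if it takes over 72 s, if anything falls off the work surface, if the arm or the gripper's body presses on something with over 40 N, if the wrist force passes 120 N, or if a joint passes its speed limit or range.

## Working session

There is one attempt and no reset: what is moved stays moved. The work goes in short steps, Python scripts to look and compute and a shell command to move; the robot and the scene stay as the last step left them, time stands still between calls to the robot, and variables do not carry over. Pictures are saved under pics/ and viewed, at most 12 in all, crops included, and the job is handed in when it is done.

```bash
mkdir -p pics; ls
cat > h.py <<'E'
import numpy as np, cv2
from workcell import robot, cams, hand_in
def ray(name,u,v,z):
    c=cams.camera_info(name); V=np.array(c["view"]); R=V[:3,:3]; t=V[:3,3]
    o=-R.T@t; d=R.T@np.array([(u-c["cx"])/c["fx"],(v-c["cy"])/c["fy"],1])
    return o+d*(z-o[2])/d[2]
def proj(name,p):
    c=cams.camera_info(name); V=np.array(c["view"]); q=V[:3,:3]@np.array(p)+V[:3,3]
    return np.array([c["fx"]*q[0]/q[2]+c["cx"],c["fy"]*q[1]/q[2]+c["cy"]])
E
python3 - <<'E'
from h import *
for n in("scene","top"):
    im=cams.snapshot(n); np.save(f"{n}0.npy",im); cv2.imwrite(f"pics/{n}0.png",im[:,:,::-1])
    V=np.array(cams.camera_info(n)["view"]); print(n,-V[:3,:3].T@V[:3,3], V[2,:3],cams.camera_info(n)["fx"])
s=robot.read_state(); print(s, robot.grasp_offset)
E
```

```text
pics
scene [ 1.06914486 -0.77580152  1.10900081] [-0.38860332  0.62130425 -0.68041788] 489.5980260218972
top [0.38637648 0.16506166 1.46791145] [ 0.05302686 -0.01094012 -0.99853316] 453.87707656932446
{'t': 0.1, 'q': array([-1.42082671e+00,  2.59270819e-01,  1.53596366e+00,  2.30906778e-05,
        1.34799897e+00, -2.02800245e-01]), 'dq': array([-0.00128183, -0.001616  , -0.00295008,  0.00021928,  0.00042294,
       -0.00121772]), 'joint_efforts': array([ 2.37699052e-03, -4.38209546e+01, -2.84644425e+01,  7.21261650e-02,
        3.61763116e-02, -5.71972191e-05]), 'ee_pos': array([ 0.18997974, -0.5156285 ,  0.21790447]), 'eef_rot': array([ 9.84484585e-01,  1.75469168e-01,  3.29225344e-05, -8.19815680e-04]), 'ft_force': array([ 0.5145667 , -0.60378249,  0.33657408]), 'torque': array([-0.00778011,  0.01682394,  0.00660335]), 'gripper_force': 0.0, 'width': 0.09292969406653848} 0.0188
```

View pics/top0.png

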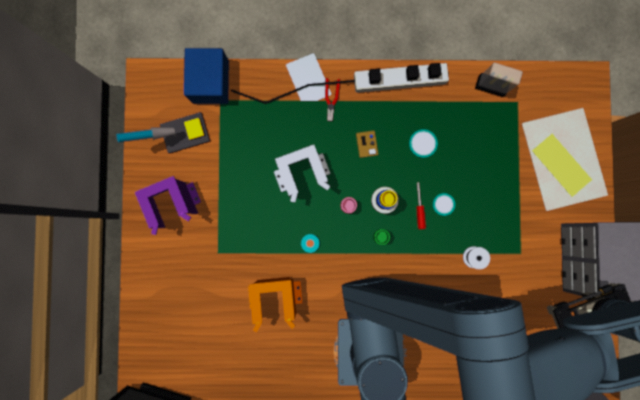

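View pics/scene0.png

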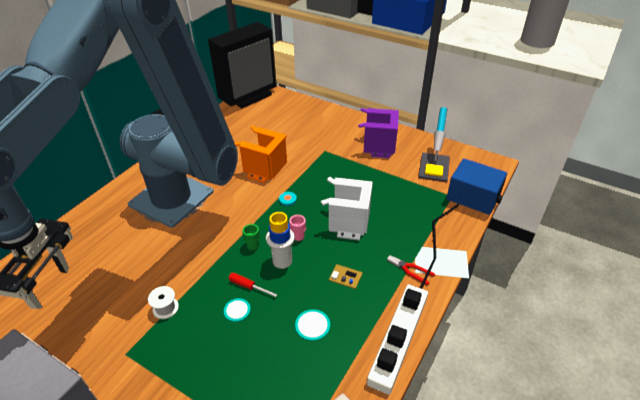

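The top view shows the nest at about (386,200), with yellow over blue over grey. Its look-alikes are the pink tub (349,205) and green tub (383,237). The aluminium fork is at about (303,172); the orange (273,300) and purple (167,203) forks are decoys. The discs are at (424,143) large and (444,204) small.

Run:
```python
from h import *
im=np.load("top0.npy"); hsv=cv2.cvtColor(im,cv2.COLOR_RGB2HSV)
c=im[125:265,265:475,::-1]; cv2.imwrite("pics/crop.png",cv2.resize(c,None,fx=3.8,fy=3.8,interpolation=cv2.INTER_CUBIC))
def blobs(n,lo,hi,z,box,amin=30):
    im=np.load(n+"0.npy"); hsv=cv2.cvtColor(im,cv2.COLOR_RGB2HSV)
    m=cv2.inRange(hsv,lo,hi); x0,y0,x1,y1=box; k=np.zeros_like(m);k[y0:y1,x0:x1]=m[y0:y1,x0:x1]
    for t in cv2.findContours(k,cv2.RETR_EXTERNAL,cv2.CHAIN_APPROX_NONE)[0]:
        if cv2.contourArea(t)<amin: continue
        (u,v),r=cv2.minEnclosingCircle(t); b=cv2.boundingRect(t)
        cu,cv=b[0]+b[2]/2-.5,b[1]+b[3]/2-.5
        print(n,b,ray(n,cu,cv,z).round(4))
roi=(220,105,518,250)
print("yellow");blobs("top",(20,120,60),(32,255,255),.178,roi)
blobs("scene",(18,120,60),(32,255,255),.161,(255,200,310,250))
print("blue");blobs("top",(105,120,40),(125,255,255),.144,roi)
blobs("scene",(105,120,40),(125,255,255),.124,(255,200,310,250))
print("discs");blobs("top",(80,40,60),(100,255,255),.004,roi)
print("discs white");blobs("top",(0,0,170),(180,70,255),.004,(405,120,470,220))
print("fork");
m=cv2.inRange(hsv,(0,0,140),(180,60,255));k=np.zeros_like(m);k[140:205,268:335]=m[140:205,268:335]
for t in cv2.findContours(k,cv2.RETR_EXTERNAL,cv2.CHAIN_APPROX_NONE)[0]:
    if cv2.contourArea(t)<50: continue
    for p in cv2.approxPolyDP(t,1.8,True)[:,0]: print(p, ray("top",*p,.115).round(4)[:2])
print("pink");blobs("top",(150,60,60),(179,255,255),.07,(335,190,365,220))
print("green");blobs("top",(50,120,90),(75,255,255),.07,(370,225,396,250))
print("screw");blobs("top",(0,150,100),(8,255,255),.02,(400,170,440,240))
```

```text
yellow
top (380, 190, 18, 17) [ 0.4756 -0.0326  0.178 ]
top (356, 131, 22, 26) [0.6322 0.0297 0.178 ]
scene (269, 212, 19, 21) [ 0.4766 -0.0382  0.161 ]
blue
scene (269, 223, 21, 21) [ 0.4804 -0.0432  0.124 ]
discs
top (300, 233, 20, 17) [0.3484 0.1959 0.004 ]
top (432, 192, 24, 24) [ 0.4702 -0.2377  0.004 ]
top (408, 129, 31, 29) [ 0.6677 -0.173   0.004 ]
discs white
top (436, 196, 17, 17) [ 0.4686 -0.2393  0.004 ]
top (412, 132, 23, 23) [ 0.6677 -0.173   0.004 ]
fork
[313 145] [0.639  0.1841]
[275 159] [0.5962 0.2979]
[278 169] [0.5661 0.2887]
[274 173] [0.554  0.3005]
[280 189] [0.506  0.2823]
[286 190] [0.5031 0.2643]
[291 195] [0.4882 0.2493]
[291 201] [0.4702 0.2492]
[295 200] [0.4732 0.2373]
[297 191] [0.5002 0.2315]
[287 165] [0.5783 0.2618]
[302 158] [0.5995 0.217 ]
[309 158] [0.5996 0.196 ]
[318 183] [0.5244 0.1688]
[328 188] [0.5095 0.1388]
[323 166] [0.5756 0.1539]
pink
top (341, 197, 16, 17) [0.4611 0.0746 0.07  ]
green
top (374, 228, 16, 17) [ 0.3658 -0.0269  0.07  ]
screw
top (417, 206, 8, 23) [ 0.4259 -0.159   0.02  ]
```

View pics/crop.png

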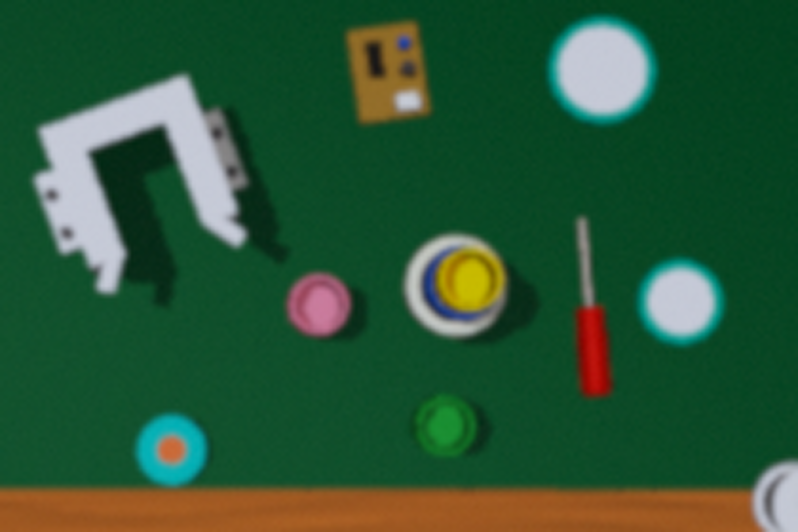

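The crop confirms yellow in blue in grey at crop (465,282), pink at (319,304), green at (445,425), and the aluminium fork with its mouth facing the lower right. Next I'll get the fork axis and flange centre.

Run:
```python
from h import *
im=np.load("top0.npy"); S=4
g=cv2.resize(im,None,fx=S,fy=S,interpolation=cv2.INTER_CUBIC)
m=cv2.inRange(cv2.cvtColor(g,cv2.COLOR_RGB2HSV),(0,0,115),(180,75,255))
C=lambda x,y:(np.array([x,y])/3.8+[265,125])
def W(pts,z): return np.array([ray("top",(p[0]+.5)/S-.5,(p[1]+.5)/S-.5,z)[:2] for p in pts])
k=np.zeros_like(m);k[140*S:206*S,268*S:335*S]=m[140*S:206*S,268*S:335*S]
t=max(cv2.findContours(k,cv2.RETR_EXTERNAL,cv2.CHAIN_APPROX_NONE)[0],key=cv2.contourArea)[:,0]
w=W(t,.115); px=t/S
def line(a,b):
    a,b=C(*a),C(*b);L=np.linalg.norm(b-a);d=(b-a)/L;n=np.array([-d[1],d[0]])
    s=(px-a)@d; e=abs((px-a)@n); sel=(s>.15*L)&(s<.85*L)&(e<1.8)
    vx,vy,x,y=cv2.fitLine(w[sel].astype(np.float32),cv2.DIST_HUBER,0,.01,.01).ravel()
    if vx<0: vx,vy=-vx,-vy
    return np.array([x,y]),np.array([vx,vy])
L=line((90,152),(127,250));R=line((165,125),(203,220));B=line((90,152),(165,125));RO=line((187,75),(238,212));BB=line((40,128),(187,75))
for n,l in zip("L R B RO BB".split(),(L,R,B,RO,BB)): print(n,l[0].round(4),np.degrees(np.arctan2(l[1][1],l[1][0])).round(2))
a=np.arctan2(*(L[1]+R[1])[::-1]); d=np.array([np.cos(a),np.sin(a)]); n=np.array([-d[1],d[0]])
ly,ry,bx=L[0]@n,R[0]@n,B[0]@d
print("yaw",np.degrees(a),"slot",ly-ry,"outerR",ry-RO[0]@n,"back depth",BB[0]@d-bx)
o=d*(bx-.033)+n*(ly+ry)/2; print("origin",o,"mouth",o-.08*d,"-.17",o-.17*d,"-0.125",o-.125*d)
# grey flange + yellow top
for nme,z,ctr,rad,(lo,hi) in (("grey",.104,(455,286),.045,((0,0,115),(180,75,255))),):
    k=np.zeros_like(m); c=C(*ctr); k[int((c[1]-16)*S):int((c[1]+16)*S),int((c[0]-16)*S):int((c[0]+16)*S)]=m[int((c[1]-16)*S):int((c[1]+16)*S),int((c[0]-16)*S):int((c[0]+16)*S)]
    t=max(cv2.findContours(k,cv2.RETR_EXTERNAL,cv2.CHAIN_APPROX_NONE)[0],key=cv2.contourArea)[:,0]
    p=W(cv2.convexHull(t)[:,0],z).astype(np.float32); print(nme,cv2.minEnclosingCircle(p), (p.min(0)+p.max(0))/2)
q=[proj("scene",[.4756,-.0335,h]) for h in (.178,.104,0)]; print("scene proj",np.round(q,1))
```

```text
L [0.5399 0.245 ] 20.98
R [0.558  0.1839] 19.6
B [0.5917 0.2293] -69.32
RO [0.5712 0.1529] 22.2
BB [0.6214 0.2403] -69.26
yaw 20.28927 slot 0.06357731 outerR 0.03357251 back depth 0.031765103
origin [0.5604099  0.21864723] mouth [0.4853736  0.19090642] -.17 [0.40095773 0.15969802] -0.125 [0.44316566 0.17530222]
grey ((0.47581151127815247, -0.03175649419426918), 0.04109582304954529) [ 0.47620362 -0.02688291]
scene proj [[278.2 216.4]
 [280.1 235.1]
 [282.4 259.2]]
```

Nest is at about (0.476, -0.032); flange radius checks at 41 mm. The fork origin is (0.560, 0.219) with yaw about 20.4°, and the slot measures 64 mm. The fingers already close along the fork's y, so no turn is needed.

```bash
python3 -m pendant '[{"dx":4,"dy":-0,"dz":2,"claw":100},{"dx":28.6,"dy":48.4,"dz":2,"claw":100},{"dx":28.6,"dy":48.4,"dz":2,"claw":100},{"dx":28.6,"dy":48.4,"dz":2,"claw":100},{"dx":28.6,"dy":48.4,"dz":2,"claw":100},{"dx":28.6,"dy":48.4,"dz":2,"claw":100},{"dx":28.6,"dy":48.4,"dz":2,"claw":100},{"dx":28.6,"dy":48.4,"dz":2,"claw":100}]' 30
```

```text
$[0]: bad value
```

```bash
python3 -m pendant '[{"dx":4,"dy":0,"dz":2,"turn":0,"claw":100},{"dx":28.6,"dy":48.4,"dz":2,"turn":0,"claw":100},{"dx":28.6,"dy":48.4,"dz":2,"turn":0,"claw":100},{"dx":28.6,"dy":48.4,"dz":2,"turn":0,"claw":100},{"dx":28.6,"dy":48.4,"dz":2,"turn":0,"claw":100},{"dx":28.6,"dy":48.4,"dz":2,"turn":0,"claw":100},{"dx":28.6,"dy":48.4,"dz":2,"turn":0,"claw":100},{"dx":28.6,"dy":48.4,"dz":2,"turn":0,"claw":100}]' 30
```

```text
t: 1.1
ee_pos: [0.4287, -0.1242, 0.2386]
eef_rot: [0.985, 0.175, 0.0, 0.0]
ft_force: [0.6, -0.1, 0.0]
width: 0.093
gripper_force: 0.0
```

```bash
python3 -m pendant '[{"dx":0,"dy":0,"dz":0},{"dx":0,"dy":0,"dz":0}]'
```

```text
$[0]: bad value
```

```bash
python3 -m pendant '[{"dx":0,"dy":0,"dz":0,"turn":0,"claw":100},{"dx":0,"dy":0,"dz":0,"turn":0,"claw":100}]'
```

```text
t: 1.35
ee_pos: [0.428, -0.1261, 0.2384]
eef_rot: [0.984, 0.176, -0.0, 0.0]
ft_force: [-0.5, -0.0, 0.4]
width: 0.093
gripper_force: 0.0
```

```bash
python3 -m pendant '[{"dx":4.8,"dy":9.4,"dz":0,"turn":0,"claw":100},{"dx":4.8,"dy":9.4,"dz":0,"turn":0,"claw":100},{"dx":4.8,"dy":9.4,"dz":-4,"turn":0,"claw":100},{"dx":4.8,"dy":9.4,"dz":-8,"turn":0,"claw":100},{"dx":4.8,"dy":9.4,"dz":-12,"turn":0,"claw":100},{"dx":4.8,"dy":9.4,"dz":-12,"turn":0,"claw":100}]'
python3 - <<'E'
from h import *
im=cams.snapshot("scene"); cv2.imwrite("pics/a.png",cv2.resize(im[130:310,180:420,::-1],None,fx=3,fy=3))
E
```

```text
t: 2.1
ee_pos: [0.4736, -0.0334, 0.1161]
eef_rot: [0.985, 0.174, -0.003, -0.001]
ft_force: [-0.6, -0.4, 0.6]
width: 0.0928
gripper_force: 0.0
```

View pics/a.png

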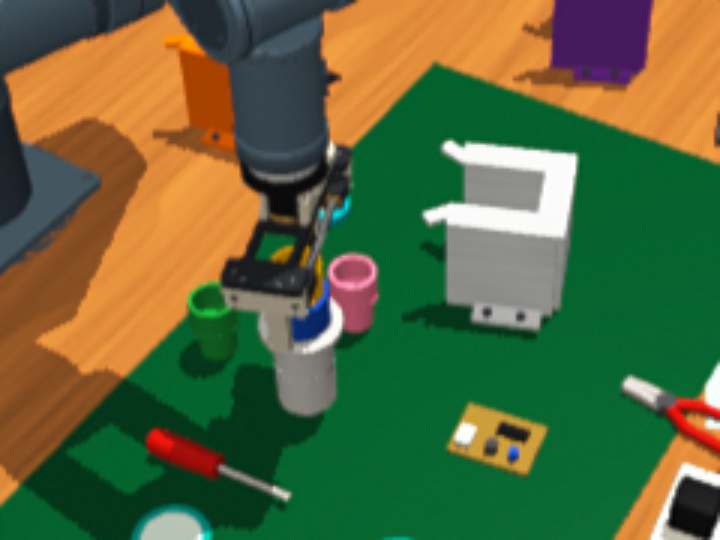

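The fingers straddle the blue collar, at crop (305,300). Closing.

```bash
python3 -m pendant '[{"dx":0,"dy":0,"dz":0,"turn":0,"claw":45},{"dx":0,"dy":0,"dz":0,"turn":0,"claw":45},{"dx":0,"dy":0,"dz":0,"turn":0,"claw":45},{"dx":0,"dy":0,"dz":0,"turn":0,"claw":45},{"dx":0,"dy":0,"dz":0,"turn":0,"claw":45},{"dx":0,"dy":0,"dz":0,"turn":0,"claw":45}]' 30
```

```text
t: 2.9
ee_pos: [0.4771, -0.0325, 0.1193]
eef_rot: [0.984, 0.176, 0.001, 0.001]
ft_force: [0.6, -2.6, 5.8]
width: 0.0578
gripper_force: 30.0
```

```bash
python3 -m pendant '[{"dx":0,"dy":0,"dz":3,"turn":0,"claw":45},{"dx":0,"dy":0,"dz":6,"turn":0,"claw":45},{"dx":0,"dy":0,"dz":9.5,"turn":0,"claw":45},{"dx":-1.5,"dy":5,"dz":9.5,"turn":0,"claw":45},{"dx":-3,"dy":10,"dz":9.5,"turn":0,"claw":45},{"dx":-4.5,"dy":15,"dz":9.5,"turn":0,"claw":45},{"dx":-5.7,"dy":19.9,"dz":9.5,"turn":0,"claw":45},{"dx":-5.7,"dy":19.9,"dz":9.5,"turn":0,"claw":45}]' 30
python3 -m pendant '[{"dx":0,"dy":0,"dz":0,"turn":0,"claw":45},{"dx":0,"dy":0,"dz":0,"turn":0,"claw":45},{"dx":0,"dy":0,"dz":0,"turn":0,"claw":45}]'
python3 - <<'E'
from h import *
for n in("scene","top"):
    im=cams.snapshot(n); np.save(n+"1.npy",im)
    cv2.imwrite(f"pics/b{n}.png",im[:,:,::-1])
a=cv2.resize(cv2.imread("pics/bscene.png")[130:310,220:420],None,fx=2,fy=2); b=cv2.resize(cv2.imread("pics/btop.png")[110:290,240:440],None,fx=2,fy=2)
cv2.imwrite("pics/b.png",np.hstack([a,b]))
E
```

```text
t: 3.9
ee_pos: [0.4164, 0.17, 0.2123]
eef_rot: [0.984, 0.178, -0.002, -0.001]
ft_force: [0.1, -0.1, -4.1]
width: 0.0579
gripper_force: 29.9
t: 4.28
ee_pos: [0.4195, 0.1659, 0.2134]
eef_rot: [0.985, 0.174, -0.0, 0.0]
ft_force: [-0.1, 0.4, -4.8]
width: 0.058
gripper_force: 29.9
```

View pics/b.png

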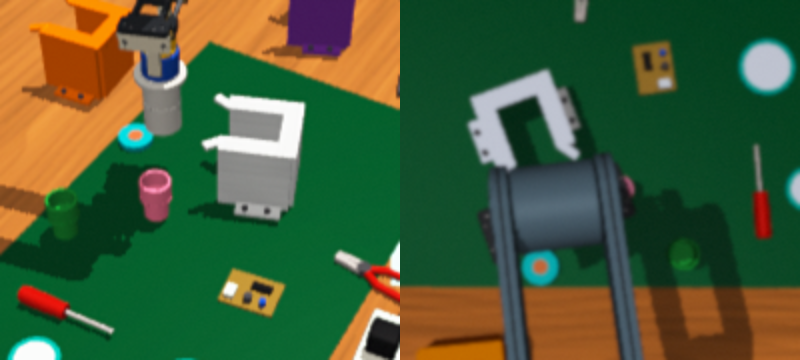

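The nest hangs whole at scene crop (160,90), clear of the reel and pink tub, and the force matches its weight. Lowering it.

```bash
python3 -m pendant '[{"dx":0,"dy":0,"dz":-4,"turn":0,"claw":45},{"dx":0,"dy":0,"dz":-7,"turn":0,"claw":45},{"dx":0,"dy":0,"dz":-8.7,"turn":0,"claw":45},{"dx":0,"dy":0,"dz":-9.2,"turn":0,"claw":45},{"dx":0,"dy":0,"dz":-9.2,"turn":0,"claw":45},{"dx":0,"dy":0,"dz":-9.2,"turn":0,"claw":45},{"dx":0,"dy":0,"dz":-9.2,"turn":0,"claw":45}]'
```

```text
t: 5.25
ee_pos: [0.4199, 0.167, 0.1224]
eef_rot: [0.984, 0.175, 0.001, 0.0]
ft_force: [0.1, 0.2, -4.0]
width: 0.0577
gripper_force: 29.9
```

```bash
python3 -m pendant '[{"dx":1.4,"dy":0.52,"dz":-0.1,"turn":0,"claw":45},{"dx":2.8,"dy":1.04,"dz":-0.1,"turn":0,"claw":45},{"dx":4.2,"dy":1.56,"dz":-0.1,"turn":0,"claw":45},{"dx":5.6,"dy":2.08,"dz":-0.1,"turn":0,"claw":45},{"dx":6.6,"dy":2.45,"dz":-0.1,"turn":0,"claw":45},{"dx":7.5,"dy":2.78,"dz":-0.1,"turn":0,"claw":45},{"dx":7.5,"dy":2.78,"dz":-0.1,"turn":0,"claw":45},{"dx":7.5,"dy":2.78,"dz":-0.1,"turn":0,"claw":45}]'
```

```text
t: 6.25
ee_pos: [0.4938, 0.1946, 0.1205]
eef_rot: [0.984, 0.176, -0.0, 0.0]
ft_force: [-0.2, 1.2, -4.0]
width: 0.0578
gripper_force: 29.9
```

Run:
```python
from h import *
im=cams.snapshot("scene")
cv2.imwrite("pics/c.png",cv2.resize(im[150:270,260:400,::-1],None,fx=5,fy=5,interpolation=cv2.INTER_CUBIC))
```

```text
(no output)
```

View pics/c.png

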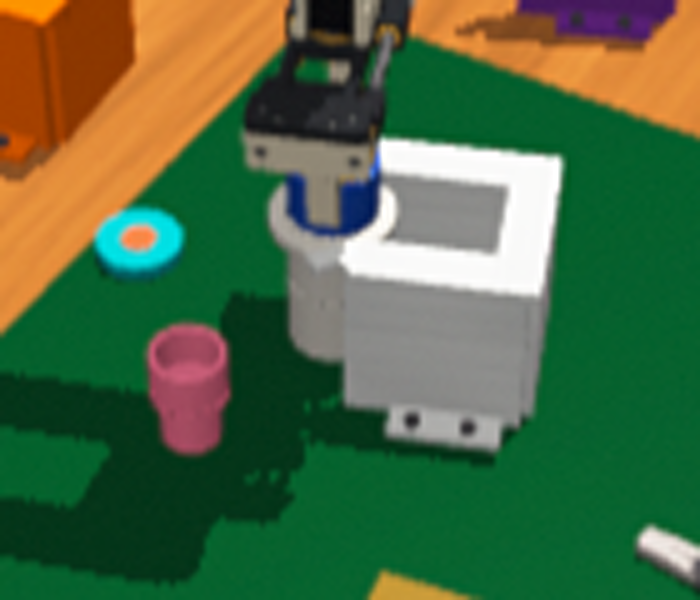

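The flange, at crop (332,215), is entering the mouth centred with no contact force. Continuing.

```bash
python3 -m pendant '[{"dx":1,"dy":0.36,"dz":0,"turn":0,"claw":45},{"dx":2,"dy":0.73,"dz":0,"turn":0,"claw":45},{"dx":3,"dy":1.1,"dz":0,"turn":0,"claw":45},{"dx":4,"dy":1.45,"dz":0,"turn":0,"claw":45},{"dx":4,"dy":1.45,"dz":0,"turn":0,"claw":45},{"dx":4,"dy":1.45,"dz":0,"turn":0,"claw":45}]'
python3 -m pendant '[{"dx":1,"dy":0.36,"dz":0,"turn":0,"claw":45},{"dx":2,"dy":0.73,"dz":0,"turn":0,"claw":45},{"dx":2.65,"dy":0.97,"dz":0,"turn":0,"claw":45},{"dx":2.65,"dy":0.97,"dz":0,"turn":0,"claw":45},{"dx":2.65,"dy":0.97,"dz":0,"turn":0,"claw":45}]'
python3 - <<'E'
from h import *
im=cams.snapshot("scene")
cv2.imwrite("pics/d.png",cv2.resize(im[140:260,280:420,::-1],None,fx=5,fy=5,interpolation=cv2.INTER_CUBIC))
E
```

```text
t: 7.05
ee_pos: [0.5339, 0.2091, 0.1204]
eef_rot: [0.984, 0.176, -0.001, 0.0]
ft_force: [0.1, -0.7, -4.0]
width: 0.0581
gripper_force: 29.9
t: 7.68
ee_pos: [0.5605, 0.2189, 0.1204]
eef_rot: [0.984, 0.176, -0.0, 0.0]
ft_force: [0.5, -0.1, -4.7]
width: 0.0577
gripper_force: 29.9
```

View pics/d.png

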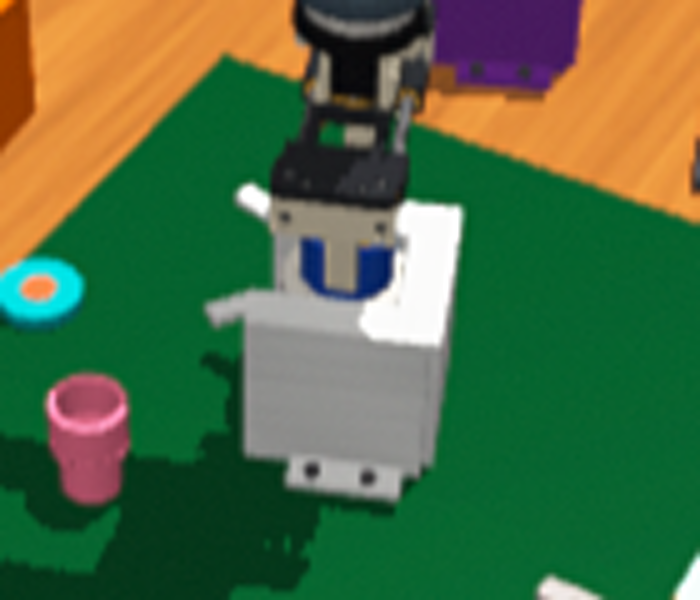

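The nest is seated in the slot, with the blue collar at crop (347,268) in the middle of the plate and no contact force. Set down, release, re-grip the yellow collar.

```bash
python3 -m pendant '[{"dx":0,"dy":0,"dz":-0.2,"turn":0,"claw":45},{"dx":0,"dy":0,"dz":-0.2,"turn":0,"claw":45},{"dx":0,"dy":0,"dz":-0.2,"turn":0,"claw":90},{"dx":0,"dy":0,"dz":-0.2,"turn":0,"claw":90},{"dx":0,"dy":0,"dz":-0.2,"turn":0,"claw":90},{"dx":0,"dy":0,"dz":1.5,"turn":0,"claw":90},{"dx":0,"dy":0,"dz":3.2,"turn":0,"claw":90},{"dx":0,"dy":0,"dz":3.2,"turn":0,"claw":90}]'
python3 -m pendant '[{"dx":0,"dy":0,"dz":0,"turn":0,"claw":30},{"dx":0,"dy":0,"dz":0,"turn":0,"claw":30},{"dx":0,"dy":0,"dz":0,"turn":0,"claw":30},{"dx":0,"dy":0,"dz":0,"turn":0,"claw":30},{"dx":0,"dy":0,"dz":0,"turn":0,"claw":30},{"dx":0,"dy":0,"dz":0,"turn":0,"claw":30},{"dx":0,"dy":0,"dz":0,"turn":0,"claw":30}]' 30
```

```text
t: 8.72
ee_pos: [0.5624, 0.2192, 0.1554]
eef_rot: [0.984, 0.176, 0.003, -0.0]
ft_force: [-0.3, 1.1, 0.3]
width: 0.0834
gripper_force: 0.0
t: 9.6
ee_pos: [0.5606, 0.2189, 0.1524]
eef_rot: [0.984, 0.176, -0.0, -0.0]
ft_force: [-0.6, 1.2, -1.4]
width: 0.0489
gripper_force: 30.0
```

```bash
python3 -m pendant '[{"dx":0,"dy":0,"dz":0.5,"turn":0,"claw":30},{"dx":0,"dy":0,"dz":1,"turn":0,"claw":30},{"dx":0,"dy":0,"dz":1.5,"turn":0,"claw":30},{"dx":0,"dy":0,"dz":2,"turn":0,"claw":30},{"dx":0,"dy":0,"dz":2.5,"turn":0,"claw":30},{"dx":0,"dy":0,"dz":3,"turn":0,"claw":30},{"dx":0,"dy":0,"dz":3,"turn":0,"claw":30},{"dx":0,"dy":0,"dz":3,"turn":0,"claw":30}]' 35
python3 -m pendant '[{"dx":0,"dy":0,"dz":0.5,"turn":0,"claw":30},{"dx":0,"dy":0,"dz":1,"turn":0,"claw":30},{"dx":0,"dy":0,"dz":1.5,"turn":0,"claw":30},{"dx":0,"dy":0,"dz":2.5,"turn":0,"claw":30},{"dx":0,"dy":0,"dz":3.5,"turn":0,"claw":30},{"dx":0,"dy":0,"dz":3.5,"turn":0,"claw":30},{"dx":0,"dy":0,"dz":3.5,"turn":0,"claw":30}]'
python3 - <<'E'
from h import *
im=cams.snapshot("scene")
cv2.imwrite("pics/e.png",cv2.resize(im[110:260,270:410,::-1],None,fx=4,fy=4,interpolation=cv2.INTER_CUBIC))
E
```

```text
t: 10.6
ee_pos: [0.5618, 0.2191, 0.1844]
eef_rot: [0.984, 0.175, 0.002, -0.0]
ft_force: [0.3, 0.6, -0.0]
width: 0.0486
gripper_force: 35.0
t: 11.48
ee_pos: [0.5607, 0.2189, 0.2176]
eef_rot: [0.984, 0.175, -0.0, -0.0]
ft_force: [-0.0, 1.2, -1.6]
width: 0.0486
gripper_force: 35.0
```

View pics/e.png

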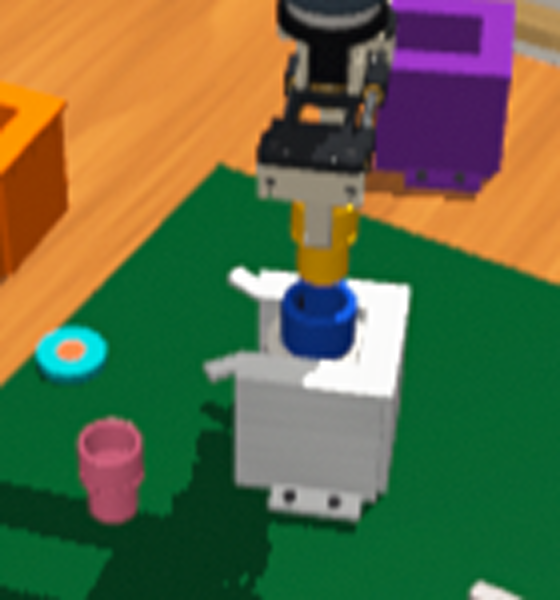

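Yellow is out, at crop (322,240), and blue is still in grey. Carrying yellow to the small disc.

```bash
python3 - <<'E'
from h import *
for z in (.173,.168,.163,.158): print(z,proj("scene",[.5607,.2189,z]).round(1), "front edge", proj("scene",[.5607+.019*.53,.2189-.019*.85,z]).round(1))
E
python3 -m pendant '[{"dx":0,"dy":0,"dz":1,"turn":0,"claw":30},{"dx":-1,"dy":-5,"dz":1,"turn":0,"claw":30},{"dx":-2.2,"dy":-11,"dz":1,"turn":0,"claw":30},{"dx":-3.4,"dy":-17,"dz":1,"turn":0,"claw":30},{"dx":-4.6,"dy":-23,"dz":1,"turn":0,"claw":30},{"dx":-5.8,"dy":-29,"dz":1,"turn":0,"claw":30},{"dx":-7,"dy":-35,"dz":1,"turn":0,"claw":30},{"dx":-7,"dy":-35,"dz":1,"turn":0,"claw":30}]'
python3 -m pendant '[{"dx":-1,"dy":-5,"dz":0,"turn":0,"claw":30},{"dx":-2.1,"dy":-10.7,"dz":0,"turn":0,"claw":30},{"dx":-2.1,"dy":-10.7,"dz":-2,"turn":0,"claw":30},{"dx":-2.1,"dy":-10.7,"dz":-6,"turn":0,"claw":30},{"dx":-2.1,"dy":-10.7,"dz":-10,"turn":0,"claw":30},{"dx":-2.1,"dy":-10.7,"dz":-14,"turn":0,"claw":30},{"dx":-2.1,"dy":-10.7,"dz":-14,"turn":0,"claw":30},{"dx":-2.1,"dy":-10.7,"dz":-14,"turn":0,"claw":30}]'
```

```text
0.173 [350.5 176.3] front edge [350.9 180.5]
0.168 [350.5 177.6] front edge [350.8 181.7]
0.163 [350.4 178.9] front edge [350.8 183. ]
0.158 [350.3 180.1] front edge [350.7 184.3]
t: 12.52
ee_pos: [0.4902, -0.1354, 0.2282]
eef_rot: [0.985, 0.172, 0.0, 0.001]
ft_force: [-0.3, 0.4, 0.1]
width: 0.0493
gripper_force: 35.0
t: 13.52
ee_pos: [0.471, -0.2381, 0.0891]
eef_rot: [0.984, 0.176, 0.001, 0.001]
ft_force: [-0.2, -1.3, 0.7]
width: 0.0489
gripper_force: 35.0
```

```bash
python3 -m pendant '[{"dx":-0.1,"dy":0,"dz":-1.5,"turn":0,"claw":30},{"dx":-0.1,"dy":0,"dz":-3,"turn":0,"claw":30},{"dx":-0.1,"dy":0,"dz":-3.7,"turn":0,"claw":30},{"dx":-0.1,"dy":0,"dz":-3.8,"turn":0,"claw":30},{"dx":-0.1,"dy":0,"dz":-3.8,"turn":0,"claw":30},{"dx":-0.1,"dy":0,"dz":-3.8,"turn":0,"claw":30}]'
```

```text
t: 14.28
ee_pos: [0.469, -0.2383, 0.05]
eef_rot: [0.984, 0.175, 0.0, 0.0]
ft_force: [0.1, -0.6, -0.3]
width: 0.0486
gripper_force: 35.0
```

```bash
python3 -m pendant '[{"dx":0,"dy":0,"dz":-0.1,"turn":0,"claw":30},{"dx":0,"dy":0,"dz":-0.18,"turn":0,"claw":30},{"dx":0,"dy":0,"dz":-0.18,"turn":0,"claw":30},{"dx":0,"dy":0,"dz":-0.18,"turn":0,"claw":30}]'
```

```text
t: 14.78
ee_pos: [0.4688, -0.2381, 0.0479]
eef_rot: [0.984, 0.175, 0.0, -0.0]
ft_force: [0.3, -0.0, -0.4]
width: 0.0484
gripper_force: 35.0
```

```bash
python3 -m pendant '[{"dx":0,"dy":0,"dz":-0.1,"turn":0,"claw":30},{"dx":0,"dy":0,"dz":-0.1,"turn":0,"claw":30},{"dx":0,"dy":0,"dz":-0.1,"turn":0,"claw":30}]'
```

```text
t: 15.15
ee_pos: [0.4689, -0.2382, 0.0477]
eef_rot: [0.984, 0.176, 0.0, 0.0]
ft_force: [-1.9, 1.4, 7.0]
width: 0.0487
gripper_force: 35.0
```

Contact (7 N). Releasing, rising, and going back above the blue tub.

```bash
python3 -m pendant '[{"dx":0,"dy":0,"dz":0.1,"turn":0,"claw":60},{"dx":0,"dy":0,"dz":0.1,"turn":0,"claw":90},{"dx":0,"dy":0,"dz":0.1,"turn":0,"claw":90},{"dx":0,"dy":0,"dz":0.1,"turn":0,"claw":90},{"dx":0,"dy":0,"dz":3,"turn":0,"claw":90},{"dx":0,"dy":0,"dz":8,"turn":0,"claw":90},{"dx":0,"dy":0,"dz":13,"turn":0,"claw":90},{"dx":0,"dy":0,"dz":16,"turn":0,"claw":90}]'
python3 -m pendant '[{"dx":0,"dy":0,"dz":0,"turn":0,"claw":90},{"dx":1.2,"dy":6,"dz":0,"turn":0,"claw":90},{"dx":2.4,"dy":12,"dz":0,"turn":0,"claw":90},{"dx":3.6,"dy":18,"dz":0,"turn":0,"claw":90},{"dx":4.8,"dy":24,"dz":0,"turn":0,"claw":90},{"dx":6,"dy":30,"dz":0,"turn":0,"claw":90},{"dx":7.2,"dy":36,"dz":0,"turn":0,"claw":90},{"dx":7.2,"dy":36,"dz":0,"turn":0,"claw":90}]'
python3 - <<'E'
from h import *
for n,bx in(("top",(425,180,470,225)),("scene",(210,270,260,325))):
    im=cams.snapshot(n); hsv=cv2.cvtColor(im,cv2.COLOR_RGB2HSV)
    x0,y0,x1,y1=bx; m=cv2.inRange(hsv,(18,120,60),(34,255,255)); k=m*0;k[y0:y1,x0:x1]=m[y0:y1,x0:x1]
    b=cv2.boundingRect(k); print(n,b,ray(n,b[0]+b[2]/2-.5,b[1]+b[3]/2-.5,.074 if n=="top" else .045).round(4))
    if n=="scene": cv2.imwrite("pics/f.png",cv2.resize(im[130:330,180:420,::-1],None,fx=3,fy=3))
E
```

```text
t: 16.15
ee_pos: [0.4694, -0.2386, 0.2095]
eef_rot: [0.984, 0.175, 0.001, 0.001]
ft_force: [0.4, 0.1, 0.1]
width: 0.0839
gripper_force: 0.0
t: 17.15
ee_pos: [0.5398, 0.126, 0.2046]
eef_rot: [0.984, 0.178, -0.001, -0.001]
ft_force: [0.1, -0.7, -0.6]
width: 0.0836
gripper_force: 0.0
top (425, 195, 33, 25) [ 0.4554 -0.2106  0.074 ]
scene (224, 277, 31, 37) [ 0.4705 -0.2246  0.045 ]
```

View pics/f.png

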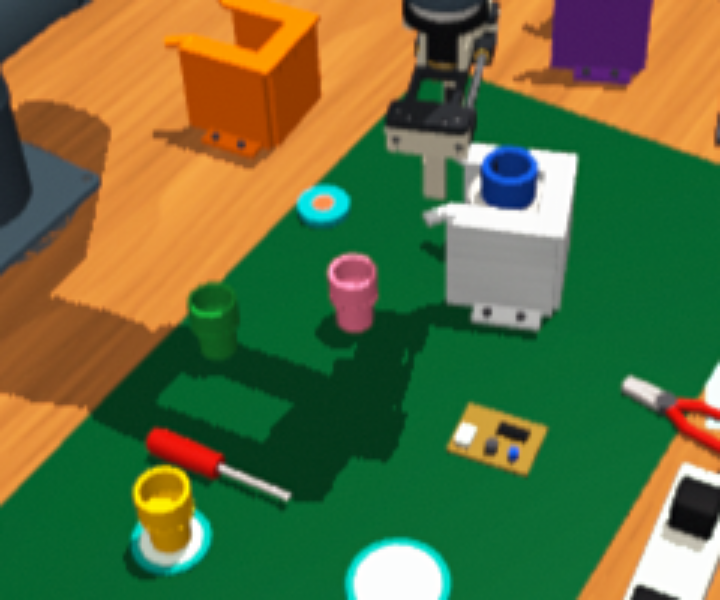

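Yellow stands centred on the small disc, at crop (168,510), and blue/grey are still in the fork at (510,180). Going for the blue collar.

```bash
python3 -m pendant '[{"dx":1,"dy":5,"dz":0,"turn":0,"claw":100},{"dx":1.95,"dy":9.7,"dz":0,"turn":0,"claw":100},{"dx":1.95,"dy":9.7,"dz":0,"turn":0,"claw":100},{"dx":1.95,"dy":9.7,"dz":-3,"turn":0,"claw":100},{"dx":1.95,"dy":9.7,"dz":-6,"turn":0,"claw":100},{"dx":1.95,"dy":9.7,"dz":-8,"turn":0,"claw":100},{"dx":1.95,"dy":9.7,"dz":-8.4,"turn":0,"claw":100},{"dx":1.95,"dy":9.7,"dz":-8.4,"turn":0,"claw":100}]'
```

```text
t: 18.25
ee_pos: [0.5605, 0.2174, 0.123]
eef_rot: [0.985, 0.175, -0.0, 0.0]
ft_force: [-0.6, 0.0, 0.4]
width: 0.093
gripper_force: 0.0
```

```bash
python3 -m pendant '[{"dx":0,"dy":0.1,"dz":-0.3,"turn":0,"claw":45},{"dx":0,"dy":0.1,"dz":-0.3,"turn":0,"claw":45},{"dx":0,"dy":0.1,"dz":-0.3,"turn":0,"claw":45},{"dx":0,"dy":0.1,"dz":-0.3,"turn":0,"claw":45},{"dx":0,"dy":0.1,"dz":-0.3,"turn":0,"claw":45},{"dx":0,"dy":0.1,"dz":-0.3,"turn":0,"claw":45},{"dx":0,"dy":0.1,"dz":-0.3,"turn":0,"claw":45}]' 45
python3 -m pendant '[{"dx":0,"dy":0,"dz":0.5,"turn":0,"claw":45},{"dx":0,"dy":0,"dz":1,"turn":0,"claw":45},{"dx":0,"dy":0,"dz":1.5,"turn":0,"claw":45},{"dx":0,"dy":0,"dz":2,"turn":0,"claw":45},{"dx":0,"dy":0,"dz":2.5,"turn":0,"claw":45},{"dx":0,"dy":0,"dz":3,"turn":0,"claw":45},{"dx":0,"dy":0,"dz":3.5,"turn":0,"claw":45},{"dx":0,"dy":0,"dz":3.5,"turn":0,"claw":45}]'
python3 -m pendant '[{"dx":0,"dy":0,"dz":0.5,"turn":0,"claw":45},{"dx":0,"dy":0,"dz":1,"turn":0,"claw":45},{"dx":0,"dy":0,"dz":1.5,"turn":0,"claw":45},{"dx":0,"dy":0,"dz":2,"turn":0,"claw":45},{"dx":0,"dy":0,"dz":2.5,"turn":0,"claw":45},{"dx":0,"dy":0,"dz":3.5,"turn":0,"claw":45},{"dx":0,"dy":0,"dz":5,"turn":0,"claw":45},{"dx":0,"dy":0,"dz":5,"turn":0,"claw":45}]'
python3 - <<'E'
from h import *
im=cams.snapshot("scene")
cv2.imwrite("pics/g.png",cv2.resize(im[110:260,270:410,::-1],None,fx=4,fy=4,interpolation=cv2.INTER_CUBIC))
E
```

```text
t: 19.12
ee_pos: [0.5607, 0.2197, 0.1202]
eef_rot: [0.984, 0.175, 0.0, 0.0]
ft_force: [0.0, -2.9, 2.3]
width: 0.0578
gripper_force: 45.0
t: 20.12
ee_pos: [0.5626, 0.2207, 0.158]
eef_rot: [0.984, 0.175, 0.004, -0.0]
ft_force: [0.8, 0.7, -1.6]
width: 0.0577
gripper_force: 45.0
t: 21.12
ee_pos: [0.5614, 0.2201, 0.2069]
eef_rot: [0.984, 0.176, 0.002, -0.0]
ft_force: [-0.0, -0.1, -1.2]
width: 0.0573
gripper_force: 45.0
```

View pics/g.png

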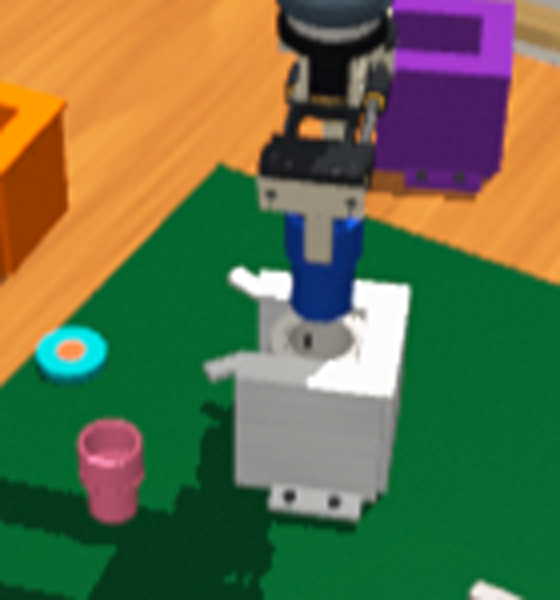

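Blue is free at crop (323,270) and grey is left in the fork at (320,340). Carrying blue to the large disc.

```bash
python3 -m pendant '[{"dx":0,"dy":0,"dz":2,"turn":0,"claw":45},{"dx":1.4,"dy":-5,"dz":2,"turn":0,"claw":45},{"dx":2.9,"dy":-10.5,"dz":2,"turn":0,"claw":45},{"dx":4.4,"dy":-16,"dz":2,"turn":0,"claw":45},{"dx":5.9,"dy":-21.5,"dz":2,"turn":0,"claw":45},{"dx":7.4,"dy":-27,"dz":2,"turn":0,"claw":45},{"dx":8.9,"dy":-32.5,"dz":2,"turn":0,"claw":45},{"dx":8.9,"dy":-32.5,"dz":2,"turn":0,"claw":45}]'
python3 -m pendant '[{"dx":1.7,"dy":-6.8,"dz":0,"turn":0,"claw":45},{"dx":1.7,"dy":-6.8,"dz":0,"turn":0,"claw":45},{"dx":1.7,"dy":-6.8,"dz":-3,"turn":0,"claw":45},{"dx":1.7,"dy":-6.8,"dz":-7,"turn":0,"claw":45},{"dx":1.7,"dy":-6.8,"dz":-11,"turn":0,"claw":45},{"dx":1.7,"dy":-6.8,"dz":-13,"turn":0,"claw":45},{"dx":1.7,"dy":-6.8,"dz":-13,"turn":0,"claw":45},{"dx":1.7,"dy":-6.8,"dz":-13,"turn":0,"claw":45}]'
```

```text
t: 22.18
ee_pos: [0.6495, -0.1098, 0.2234]
eef_rot: [0.985, 0.173, -0.001, 0.0]
ft_force: [-0.3, 0.3, -1.4]
width: 0.0576
gripper_force: 45.0
t: 23.18
ee_pos: [0.6669, -0.1725, 0.0961]
eef_rot: [0.984, 0.176, 0.001, 0.0]
ft_force: [0.1, 0.1, -1.2]
width: 0.0573
gripper_force: 45.0
```

```bash
python3 -m pendant '[{"dx":0.1,"dy":0,"dz":-1,"turn":0,"claw":45},{"dx":0.1,"dy":0,"dz":-2,"turn":0,"claw":45},{"dx":0.1,"dy":0,"dz":-2.3,"turn":0,"claw":45},{"dx":0.1,"dy":0,"dz":-2.4,"turn":0,"claw":45},{"dx":0.1,"dy":0,"dz":-2.4,"turn":0,"claw":45},{"dx":0.1,"dy":0,"dz":-2.4,"turn":0,"claw":45}]'
python3 -m pendant '[{"dx":0,"dy":0,"dz":-0.1,"turn":0,"claw":45},{"dx":0,"dy":0,"dz":-0.1,"turn":0,"claw":45},{"dx":0,"dy":0,"dz":-0.1,"turn":0,"claw":45}]'
```

```text
t: 23.92
ee_pos: [0.6675, -0.1732, 0.0712]
eef_rot: [0.984, 0.175, 0.0, 0.0]
ft_force: [-0.8, 0.3, -1.3]
width: 0.0578
gripper_force: 45.0
t: 24.3
ee_pos: [0.6675, -0.1732, 0.0702]
eef_rot: [0.984, 0.175, 0.0, 0.0]
ft_force: [0.4, 0.4, -0.0]
width: 0.0579
gripper_force: 45.0
```

```bash
python3 -m pendant '[{"dx":0,"dy":0,"dz":-0.05,"turn":0,"claw":45},{"dx":0,"dy":0,"dz":-0.05,"turn":0,"claw":80},{"dx":0,"dy":0,"dz":-0.05,"turn":0,"claw":100},{"dx":0,"dy":0,"dz":-0.05,"turn":0,"claw":100},{"dx":0,"dy":0,"dz":-0.05,"turn":0,"claw":100},{"dx":0,"dy":0,"dz":4,"turn":0,"claw":100},{"dx":0,"dy":0,"dz":10,"turn":0,"claw":100},{"dx":0,"dy":0,"dz":15,"turn":0,"claw":100}]'
python3 -m pendant '[{"dx":0,"dy":0,"dz":3,"turn":0,"claw":100},{"dx":-5,"dy":3,"dz":3,"turn":0,"claw":100},{"dx":-10,"dy":6,"dz":3,"turn":0,"claw":100},{"dx":-15,"dy":9,"dz":3,"turn":0,"claw":100},{"dx":-20,"dy":12,"dz":3,"turn":0,"claw":100},{"dx":-20,"dy":12,"dz":3,"turn":0,"claw":100},{"dx":-20,"dy":12,"dz":3,"turn":0,"claw":100}]'
python3 - <<'E'
from h import *
im=cams.snapshot("scene"); cv2.imwrite("pics/h.png",cv2.resize(im[130:370,120:440,::-1],None,fx=2.4,fy=2.4))
E
```

```text
t: 25.3
ee_pos: [0.6674, -0.1732, 0.222]
eef_rot: [0.984, 0.175, 0.0, 0.0]
ft_force: [0.9, -0.8, 0.2]
width: 0.0933
gripper_force: 0.0
t: 26.18
ee_pos: [0.4682, -0.0535, 0.2506]
eef_rot: [0.984, 0.176, 0.001, 0.001]
ft_force: [-0.8, -0.3, 0.2]
width: 0.0932
gripper_force: 0.0
```

View pics/h.png

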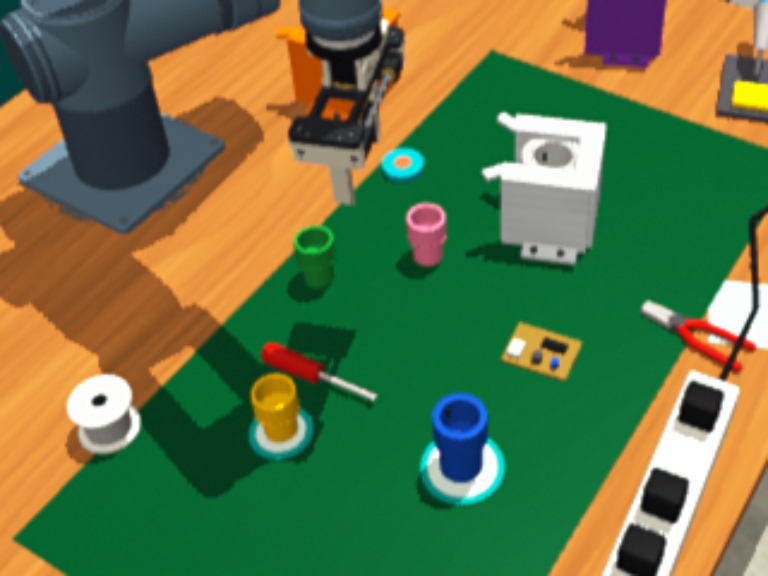

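The picture shows yellow on the small disc (278,410), blue on the large disc (460,440), and grey standing in the fork (550,155). The bystanders have not moved and the gripper is clear, so I'm handing in.

```bash
python3 -c "
from workcell import hand_in
print(hand_in())"
```

```text
the job is handed in; nothing more can be done
None
```

The job is done and handed in after about 26 s of robot time: the nest went into the aluminium fork, yellow was pulled first and stands on the small disc, blue was pulled next and stands on the large disc, grey is still in the fork, and the last picture shows nothing else moved.

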